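Rock the locating block out of the slit-lamp carriage

ROBOT

A 7-joint arm with a two-finger parallel gripper is mounted at the origin on the work surface. World frame = base frame: x ahead of the robot, y to its left, z up, the work surface at z = 0. Lengths are in m, angles in rad, forces in N, time in s.
With the tool pointing down it reaches from about 0.35 to 0.9 m from the base axis. Payload 7.2 kg.
Tool frame: the origin (TCP) lies at the very end of the fingers, on their centre line; the grasp point (between the pads) lies 19 mm behind it (ctrl.grip_depth is the distance from the TCP to the grasp point, in m); z points along the fingers, y is the line along which they close (so a half turn about z gives the same grasp; the last joint's range is limited). The gripper opens to 85 mm and grips with 20 to 120 N. Pads are 22 mm wide; open, the fingers measure 114 mm over their backs; the gripper's body (76 mm by 85 mm) begins 54 mm behind the grasp point. The pads swing forward as they close: fully open they stand 13 mm farther back than shut.
Start: joints at [1.035, 0.411, -0.013, 1.596, 0.006, 1.134, -0.082], TCP at [0.282, -0.558, 0.231] pointing down, gripper open.
Joint ranges: [-2.95, 2.95], [-0.29, 1.99], [-1.47, 1.44], [0.14, 2.54], [-1.03, 4.17], [0.13, 1.85], [-2.86, 2.86]. Speed limits (rad/s): [2.39, 2.39, 3.01, 3.01, 3.14, 3.14, 3.14].

INTERFACE

Orientations are given as [roll, pitch, yaw] about the fixed x, y, z axes, in that order (R = Rz(yaw) Ry(pitch) Rx(roll)).
In Python, from rig import ctrl gives the robot as it stands.
- The arm moves only by the shell command python3 -m crank 'ROWS' [OPENING]. ROWS is JSON, a list of rows, each a list of 6 numbers: the shift along the world's x, y, z in m, then the turn, a rotation vector about the world's x, y, z in degrees. In form: [[x, y, z, ax, ay, az], ...]. A call has 1 to 8 rows; each row is the pose to reach, as a shift and turn from the pose commanded when the call began; what a row does not reach only later rows make up. A row lasts 1/10 s, in which the tool goes at most 50 mm and 8.59 degrees, less where a joint would pass 70% of its speed; a pose out of reach is approached as far as the arm can. A call with a gripper value outside its range is refused whole. OPENING is the opening, from 0 (shut) to 1 (fully open), set as the call begins (- or left out, the last holds). The fingers move at their own pace and stop on an object; the grip force is fixed at half the most. Time passes only in rows, so rows that repeat a pose let the fingers close. It gives the time, the measured TCP pose, the force, the opening and the grip force at its end, in the units of the state.
- ctrl.get_state(): the state, without advancing time (a new reading comes with each control period).
- ctrl.capture(name): name is "scene" or "top" or "wrist"; returns the picture (420x560x3 uint8, blue, green, red); there is no depth.
- ctrl.camera_model(name): a dict with "K" (3x3 intrinsics, pixels), "rvec" (rotation vector, rad) and "tvec" (3), from world to camera coordinates, as OpenCV has them. Camera axes: x right, y down, z forward; pixel columns grow to the right and rows downward; lengths in m; the calibration is good to about 2 mm. A picture is of the moment at which its call begins: read the wrist's pose just before it. camera_model takes no time and is no camera call; for the wrist camera it gives the pose at the moment of the call.
- ctrl.hand_in(): hands the job in; it is judged then, once.
The state is a dict: "t": time; "joint_pos": joint angles; "qd": joint speeds; "joint_torque": joint torques, N m; "tcp_pos": TCP position; "eef_rot": TCP orientation; "ft_force": force on the tool from outside, world axes, zero at the start; "moment": the same for the moment, N m; "finger_gap": finger opening in m; "grip_force": force on a finger pad.
Only numpy, scipy, OpenCV 4.12 (cv2) and the standard library are available. Lean on these libraries where they do the work, as an engineer would, in place of code of your own. Each camera call takes 0.05 s, during which the arm holds its last target. There are 200 camera calls.

TASK

Slide the slit-lamp carriage by its joystick all the way along its rails, until the steel locating block has come out from under the chin rest and the carriage is against its end stop. The block is stuck between two stiff jaws: grip its head and rock it from side to side towards one jaw and then the other until both have been pushed back, without pushing the jaws with the gripper or the arm, then lift it straight out. Finish while still holding the block still and upright straight above its socket, its foot about 3 cm above the jaws, with the carriage still at its end stop, and leave the other things on the table where they are.

Things in the scene. Friction and masses are not known exactly. Their poses are not given: they have to be found in the camera images.
- bed: fixed grey rail bed of the slit-lamp unit, 140 (x) x 530 (y, from -170 to +360) x 10 high, two steel rails along y. Origin on the table below the socket's starting place. Its y axis is the way the carriage slides; its x axis (away from the robot, within 15 degrees) is the way the jaws slide and the block is rocked
- chin_rest (a point): centre of the fixed white chin cup's underside, 182 above the table, over the socket's starting place. Cup 75 (bed x) x 70 (bed y), tops out at 199; below it a 30 wide arm along bed y, 170 to 182 above the table, from a 26 dia post at bed y = -135 to just below the cup (bed y 0). Nothing overhangs beyond bed y = +40
- carriage (a joint): travel of the grey carriage along the bed's +y axis in m: 0 at the start (block under the chin rest), 0.16 at the end stop. It slides with about 4 N of friction and stays where it is left. Its deck is 124 (x) x 240 (y), deck top 50 above the table
- joystick_grip (a point): the point to grip on the joystick, which stands rigidly on the carriage 130 from the socket towards +y of the bed: upright knurled steel cylinder, 24 dia, from 85 to 137 above the table; this point is on its axis, 115 above the table. Moves with the carriage
- socket (a point): centre of the mouth of the block's socket in the carriage deck, 50 above the table; moves with the carriage. The socket is a pocket 29 (bed x) x 33 (bed y), 12 deep
- block: loose steel locating block, 0.2 to 0.4 kg, 118 high, upright in the socket. Origin at the centre of its underside (38 above the table when seated), axes along the bed's. From the underside up: foot 26 (x) x 30 (y) to 50, its bottom rounded (radius 13, about y) so it tips towards +x or -x; neck 16 (x) x 26 (y) to 76; head 36 (x) x 24 (y) to 118
- block_head (a point): point inside the block's head, 100 above its underside: where to grip from above, best across the 24 (bed y) so that the block can tip between the fingers. From upright, moving the head about 16 along bed x (tip of 0.18 rad) pushes the jaw on that side right back; then the same the other way
- block_shoulder (a point): centre of the block at the top of its foot, 50 above its underside. The jaw lips overlap the foot's shoulders by 3 to 4 on each side with 3.5 of air above them, so a straight pull does not free the block; it comes out once each jaw has been pushed back by more than 4
- jaw_near (a joint): how far the jaw on the robot's side (-x of the bed) has been pushed back, in m: 0 to 0.001 at the start, at most 0.0065. It moves with about 8 N of friction, without a spring, and stays where it is pushed
- jaw_far (a joint): the same for the jaw on the far side (+x of the bed), growing towards +x
- lip_near: the jaw on the robot's side: aluminium upright, 30 wide (y), 12 thick, its outer face 34 from the socket's centre with the jaw at 0, with a lip 8 thick at its top that reaches to 9 from the socket's centre with the jaw at 0; top 99.5 above the table, lip underside 91.5. Origin at the socket's mouth, moving with the jaw
- lip_far: the same jaw on the far side, mirrored
- lens_case_tall: round black lens case with a yellow band, 80 dia x 75 high; bystander; origin at the centre of its underside
- lens_case_flat: round black lens case with a yellow band, 90 dia x 45 high; bystander; origin at the centre of its underside
- eyepiece: spare black eyepiece standing on end, 42 dia x 48 high; bystander; origin at the centre of its underside
- drops: small white eye-drop bottle, 28 dia x 60 high; bystander; origin at the centre of its underside
- screwdriver: screwdriver lying flat, about 150 long; bystander
- card_tray: open grey plastic tray, 100 x 140 x 30 high; bystander; origin at the centre of its underside
Things that resemble listed ones, but are neither listed nor needed, are in the scene too. What is meant by the block is not turquoise, and is the smaller of those in its own colour.

How it is judged:
On the way, in this order (a step that is already met when the one before it is completed fails the run):
1. the carriage is slid out to within 15 mm of its end stop, the block still in its socket (value of joint carriage above 0.145 m and z of block in the frame of socket below 0 m), for 0.2 s.
2. one jaw has been pushed back by rocking the block (value of joint any of jaw_near, jaw_far above 0.0025 m), for 0.1 s.
3. both jaws have been pushed back (value of joint each of jaw_near, jaw_far above 0.0015 m), for 0.1 s.
At the end, for the whole second after the job is handed in: the carriage within 20 mm of its end stop, both jaws pushed back, the block held by the fingers and touching nothing of the slit-lamp unit, still, upright within 0.25 rad, its underside 5 to 60 mm above the jaw tops (jaw tops are 49.5 mm above the deck) and within 30 mm of straight above the socket (all of step 3 and value of joint carriage above 0.14 m and z of block in the frame of socket between 0.0545 and 0.11 m and horizontal distance between block and socket below 0.03 m and angle between block's own z axis and vertical below 0.25 rad and contact force between block and the fingers above 1 N and contact force between block and bed below 0.3 N and linear speed of block below 0.03 m/s); the arm keeps its last pose, push and grip.
It fails at once if the gripper or arm pushes a jaw (over 3 N) (contact force between any of the fingers, the arm and lip_near above 3 N or contact force between any of the fingers, the arm and lip_far above 3 N).
It fails at once if a bystander is shifted by more than 25 mm (distance of any of lens_case_tall, lens_case_flat, eyepiece, drops, screwdriver, card_tray from where it was at the start of the episode above 0.025 m).
It also fails if it takes over 64 s, if anything falls off the work surface, if the arm or the gripper's body presses on something with over 40 N, if the wrist force passes 120 N, or if a joint passes its speed limit or range.

## Working session

There is one attempt and no reset: what is moved stays moved. The work goes in short steps, Python scripts to look and compute and a shell command to move; the robot and the scene stay as the last step left them, time stands still between calls to the robot, and variables do not carry over. Pictures are saved under pics/ and viewed, at most 10 in all, crops included, and the job is handed in when it is done.

```bash
mkdir -p pics; ls
python3 - <<'E'
from rig import ctrl
import cv2
for n in("scene","top"):
    cv2.imwrite(f"pics/{n}0.png",ctrl.capture(n))
    m=ctrl.camera_model(n);print(n,m)
s=ctrl.get_state();print(s['t'],s['tcp_pos'],s['eef_rot'],s['finger_gap'],ctrl.grip_depth)
E
```

```text
pics
scene {'K': array([[515.83535236,   0.        , 275.5704695 ],
       [  0.        , 515.83535236, 213.26686949],
       [  0.        ,   0.        ,   1.        ]]), 'rvec': array([ 1.99799619,  1.26457542, -0.57729299]), 'tvec': array([-0.26745106, -0.21535527,  1.65377996])}
top {'K': array([[481.82526886,   0.        , 281.39054704],
       [  0.        , 481.82526886, 207.75734174],
       [  0.        ,   0.        ,   1.        ]]), 'rvec': array([ 2.14899067, -2.18462344,  0.10780731]), 'tvec': array([0.08545424, 0.53019585, 1.42595357])}
0.1 [ 0.28157969 -0.55747157  0.23053266] [-3.14015002e+00  1.44630610e-04  4.67859161e-01] 0.08535029112030698 0.0187
```

View pics/scene0.png

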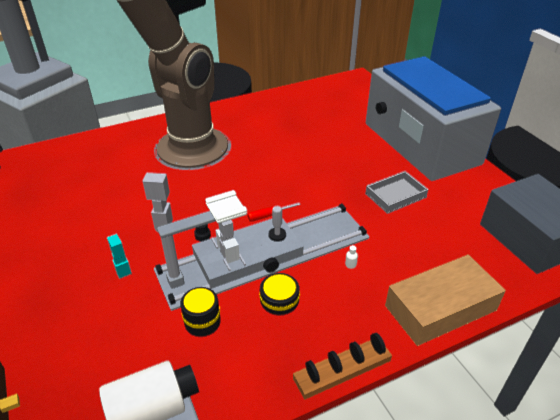

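View pics/top0.png

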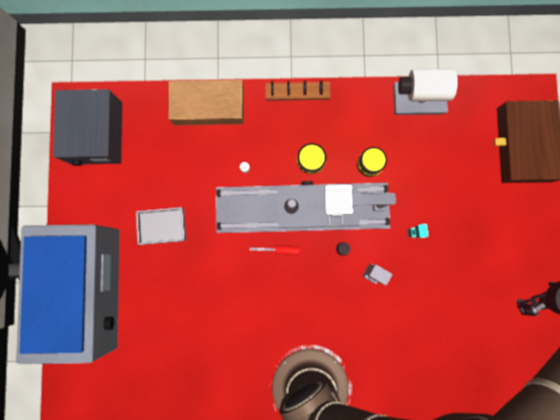

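The scene view shows the unit with the carriage, joystick (277,215) and chin rest (226,205). Possible blocks are the steel one in the socket (scene 228,240), a turquoise one (scene 118,255; top 418,231), and a grey one on the table (top 378,273). The first crop is the block in its socket and the bed.

```bash
cat > h.py <<'E'
from rig import ctrl
import cv2, numpy as np
def cam(n):
    m=ctrl.camera_model(n);R=cv2.Rodrigues(m['rvec'])[0];return m['K'],R,np.array(m['tvec']).ravel()
def px2w(n,u,v,z,c=None):
    K,R,t=c or cam(n);d=R.T@np.linalg.solve(K,[u,v,1]);o=-R.T@t
    return o+d*(z-o[2])/d[2]
def w2px(n,P,c=None):
    K,R,t=c or cam(n);q=K@(R@np.array(P)+t);return q[:2]/q[2]
def crop(img,x0,y0,x1,y1,f):return cv2.resize(img[y0:y1,x0:x1],None,fx=f,fy=f,interpolation=cv2.INTER_CUBIC)
E
python3 - <<'E'
from h import *
a=crop(cv2.imread('pics/top0.png'),205,140,435,290,3.4)
b=crop(cv2.imread('pics/scene0.png'),140,160,380,340,3.3)
cv2.imwrite('pics/topc.png',a);cv2.imwrite('pics/scenec.png',b);print(a.shape,b.shape)
E
```

```text
(510, 782, 3) (594, 792, 3)
```

View pics/topc.png

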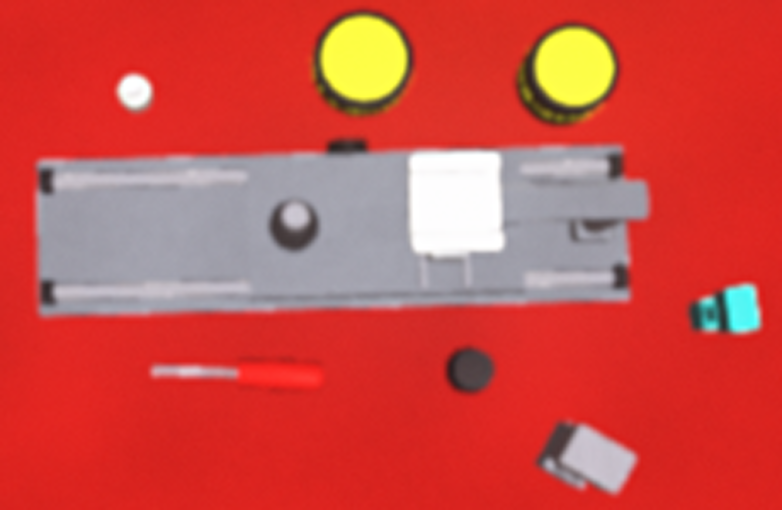

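View pics/scenec.png

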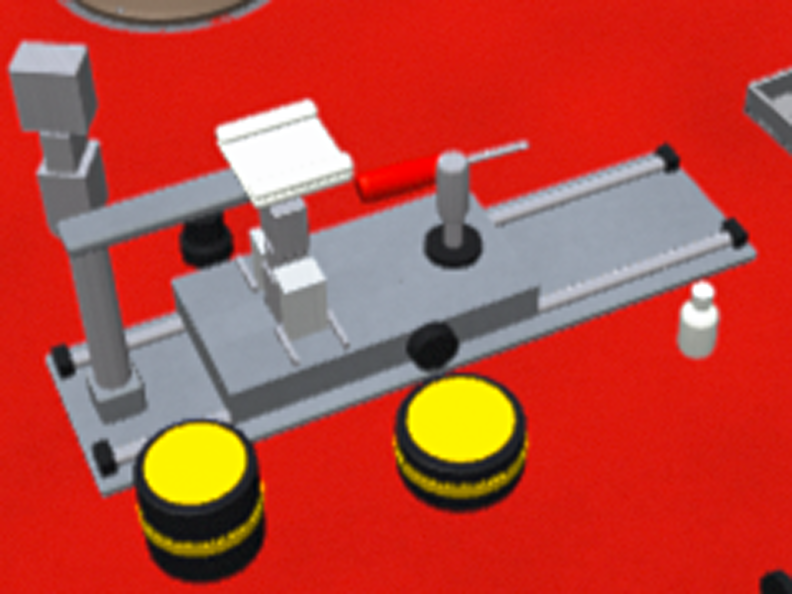

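The block to use is the steel one in the socket (crop 285,230). The larger grey one on the table (top 378,273) and the turquoise one are decoys. Next I measure the bed pose and the joystick.

Run:
```python
from h import *
T=lambda x,y,z:px2w('top',x/3.4+205,y/3.4+140,z)
S=lambda x,y,z:px2w('scene',x/3.3+140,y/3.3+160,z)
loc=np.array([[.07,.36],[-.07,.36],[.07,-.17],[-.07,-.17]])
def fit(W):
    W=np.array(W)[:,:2];lc=loc[:len(W)]if len(W)==4 else loc[[1,0,2]]
    a=lc-lc.mean(0);b=W-W.mean(0)
    th=np.arctan2((a[:,0]*b[:,1]-a[:,1]*b[:,0]).sum(),(a*b).sum());R=np.array([[np.cos(th),-np.sin(th)],[np.sin(th),np.cos(th)]])
    o=W.mean(0)-R@lc.mean(0);return th,R,o,W-(lc@R.T+o)
th,R,o,r=fit([T(38,161,.01),T(40,316,.01),T(622,148,.01),T(630,300,.01)])
print('top',np.degrees(th),o,r.round(4).tolist())
js=o+R@[0,.13];print('pred joy',js)
print('joy top',T(294,214,.137),S(452,158,.137), 'lead chin',T(455,200,.199))
# scene corners: near-camera right (755,253) = far(+x), +y ; (105,493)=+x,-y ; (48,357)=-x,-y
W=[S(755,253,.01),S(105,493,.01),S(48,357,.01)]
print([ (o+R@np.array(l)-w[:2]).round(4).tolist() for l,w in zip([[.07,.36],[.07,-.17],[-.07,-.17]],W)])
for n,x,y,z in[('case',363,60,.045),('caseT',575,66,.075),('drops',135,92,.06),('eyep',470,368,.048),('sd',315,375,.01)]:print(n,T(x,y,z)[:2])
```

```text
top 0.47975319104465414 [ 0.53258853 -0.08344315] [[0.0, -0.0013], [0.0001, -0.0016], [-0.0015, 0.0018], [0.0013, 0.0011]]
pred joy [0.53150002 0.04655229]
joy top [0.53325487 0.04808449 0.137     ] [0.53515473 0.04805292 0.137     ] lead chin [ 0.53516694 -0.07701372  0.199     ]
[[-0.0059, 0.0024], [-0.0101, -0.0036], [-0.0118, -0.0031]]
case [ 0.67988621 -0.01724395]
caseT [ 0.66520536 -0.19881286]
drops [0.65172302 0.18380934]
eyep [ 0.40648459 -0.1035897 ]
sd [0.40317556 0.02969963]
```

```bash
python3 -m crank '[[0.015,0.035,0.02,0,0,-3],[0.03,0.075,0.04,0,0,-7],[0.048,0.115,0.05,0,0,-11],[0.065,0.155,0.05,0,0,-15],[0.08,0.195,0.05,0,0,-19],[0.098,0.235,0.05,0,0,-23],[0.115,0.275,0.05,0,0,-26.3],[0.13,0.31,0.05,0,0,-26.3]]' 1 && python3 -m crank '[[0.015,0.037,0,0,0,0],[0.03,0.075,0,0,0,0],[0.047,0.112,0,0,0,0],[0.063,0.15,0,0,0,0],[0.08,0.19,0,0,0,0],[0.095,0.23,0,0,0,0],[0.11,0.265,0,0,0,0],[0.121,0.295,0,0,0,0]]' 1
python3 - <<'E'
from h import *
s=ctrl.get_state();print(s['t'],s['tcp_pos'],s['eef_rot'],s['joint_pos'])
cw=cam('wrist');np.savez('cw1.npz',K=cw[0],R=cw[1],t=cw[2])
im=ctrl.capture('wrist');cv2.imwrite('pics/wrist1.png',im)
print('pred joy top px',w2px('wrist',[.534,.048,.137],cw),w2px('wrist',[.534,.037,-.03],cw))
E
```

```text
t: 0.9
tcp_pos: [0.4122, -0.2455, 0.2812]
eef_rot: [-3.141, 0.0, 0.008]
ft_force: [0.4, -1.0, 0.4]
finger_gap: 0.0854
grip_force: 0.0
t: 1.7
tcp_pos: [0.5331, 0.0494, 0.281]
eef_rot: [-3.141, 0.0, 0.01]
ft_force: [0.1, -0.4, 0.0]
finger_gap: 0.0852
grip_force: 0.0
1.7 [0.53313916 0.04942296 0.28100305] [-3.14119263e+00  3.85694225e-04  1.00725109e-02] [ 0.13430883  0.24537301 -0.38328988  1.72571176  0.09751234  1.1896115
 -1.8356746 ]
pred joy top px [282.52055145 192.45261913] [290.26354786 158.49140366]
```

View pics/wrist1.png

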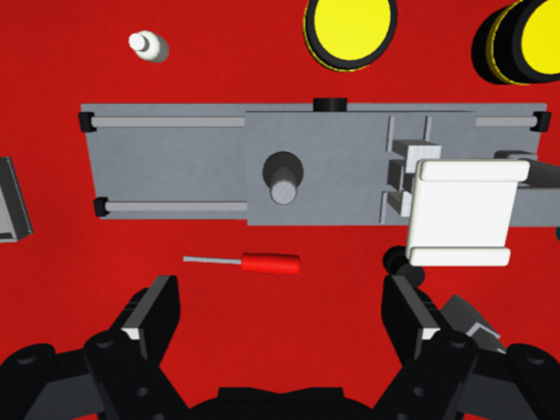

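The wrist picture shows the joystick top at (283,193), matching the prediction (282.5,192.5). I go down on it and close.

```bash
python3 - <<'E'
from h import *
d=np.load('cw1.npz');c=(d['K'],d['R'],d['t']);P=lambda u,v,z:px2w('',u,v,z,c)
for a,b,z in[((82,104),(549,104),.01),((97,219),(247,219),.01),((90,122),(545,121),.015),((247,111),(248,226),.05)]:
    p,q=P(*a,z),P(*b,z);print(p.round(4),q.round(4),np.degrees(np.arctan2(*(q-p)[:2])))
E
python3 -m crank '[[0.001,-0.001,-0.04,0,0,0],[0.001,-0.001,-0.08,0,0,0],[0.001,-0.001,-0.12,0,0,0],[0.001,-0.001,-0.15,0,0,0],[0.001,-0.001,-0.175,0,0,0],[0.001,-0.001,-0.185,0,0,0],[0.001,-0.001,-0.185,0,0,0]]' 1 && python3 -m crank '[[0,0,0,0,0,0],[0,0,0,0,0,0],[0,0,0,0,0,0],[0,0,0,0,0,0],[0,0,0,0,0,0],[0,0,0,0,0,0],[0,0,0,0,0,0],[0,0,0,0,0,0]]' 0
```

```text
[0.6002 0.2748 0.01  ] [ 0.6059 -0.2528  0.01  ] 179.3881169447818
[0.4622 0.2787 0.01  ] [0.4643 0.0909 0.01  ] 179.3786871995644
[0.5809 0.2662 0.015 ] [ 0.5875 -0.2492  0.015 ] 179.26434132720016
[0.5964 0.0848 0.05  ] [0.4702 0.086  0.05  ] -89.43894658334678
t: 2.45
tcp_pos: [0.5328, 0.0459, 0.0951]
eef_rot: [3.141, 0.003, 0.009]
ft_force: [-0.9, -0.0, 0.8]
finger_gap: 0.0856
grip_force: 0.0
t: 3.25
tcp_pos: [0.5343, 0.0474, 0.0974]
eef_rot: [-3.14, -0.002, 0.01]
ft_force: [-1.6, 3.4, 5.7]
finger_gap: 0.0225
grip_force: 58.7
```

```bash
python3 -m crank '[[0,0.008,0,0,0,0],[0,0.02,0,0,0,0],[0,0.033,0,0,0,0],[0,0.046,0,0,0,0],[-0.001,0.059,0,0,0,0],[-0.001,0.072,0,0,0,0],[-0.001,0.085,0,0,0,0],[-0.001,0.098,0,0,0,0]]' && python3 -m crank '[[0,0.012,0,0,0,0],[0,0.024,0,0,0,0],[0,0.036,0,0,0,0],[0,0.047,0,0,0,0],[-0.001,0.057,0,0,0,0],[-0.001,0.063,0,0,0,0],[-0.001,0.064,0,0,0,0],[-0.001,0.064,0,0,0,0]]'
```

```text
t: 4.05
tcp_pos: [0.5332, 0.1429, 0.0974]
eef_rot: [3.14, -0.001, 0.007]
ft_force: [-3.2, -6.2, 9.5]
finger_gap: 0.0225
grip_force: 59.3
t: 4.85
tcp_pos: [0.5325, 0.2072, 0.0974]
eef_rot: [3.14, -0.001, 0.008]
ft_force: [-1.8, -4.9, 7.8]
finger_gap: 0.0228
grip_force: 60.2
```

```bash
python3 -m crank '[[0,0,0,0,0,0],[0,0,0,0,0,0],[0,0,0,0,0,0],[0,0,0,0,0,0],[0,0,0.03,0,0,0],[0,0,0.07,0,0,0],[0,0,0.11,0,0,0],[0,0,0.15,0,0,0]]' 1 && python3 -m crank '[[0,-0.01,0.035,0,0,0],[-0.01,-0.04,0.05,0,0,0],[-0.03,-0.08,0.05,0,0,0],[-0.05,-0.12,0.05,0,0,0],[-0.05,-0.13,0.05,0,0,0],[-0.05,-0.13,0.05,0,0,0],[-0.05,-0.13,0.05,0,0,0]]' 1
python3 - <<'E'
from h import *
s=ctrl.get_state();print(s['t'],s['tcp_pos'],s['eef_rot'])
cw=cam('wrist');np.savez('cw2.npz',K=cw[0],R=cw[1],t=cw[2])
im=ctrl.capture('wrist')
print([w2px('',p,cw).round(0) for p in([.534,.077,.156],[.533,.207,.137])])
cv2.imwrite('pics/top2.png',ctrl.capture('top'));cv2.imwrite('pics/w2full.png',im)
u,v=w2px('',[.534,.077,.12],cw).astype(int);x0=max(0,u-130);y0=max(0,v-95);print('crop',x0,y0)
a=crop(im,x0,y0,min(560,x0+260),min(420,y0+190),3);print(a.shape);cv2.imwrite('pics/wrist2.png',a)
E
```

```text
t: 5.65
tcp_pos: [0.5315, 0.2082, 0.2477]
eef_rot: [-3.142, 0.0, 0.009]
ft_force: [0.2, 0.7, -0.7]
finger_gap: 0.0852
grip_force: 0.0
t: 6.35
tcp_pos: [0.4822, 0.0793, 0.2964]
eef_rot: [-3.141, -0.0, 0.009]
ft_force: [-1.1, 0.0, -0.1]
finger_gap: 0.0853
grip_force: 0.0
6.35 [0.48222333 0.07928223 0.29643306] [-3.14080321e+00 -4.90298381e-04  9.40594708e-03]
[array([285., 132.]), array([130., 129.])]
crop 154 32
(570, 780, 3)
```

View pics/wrist2.png

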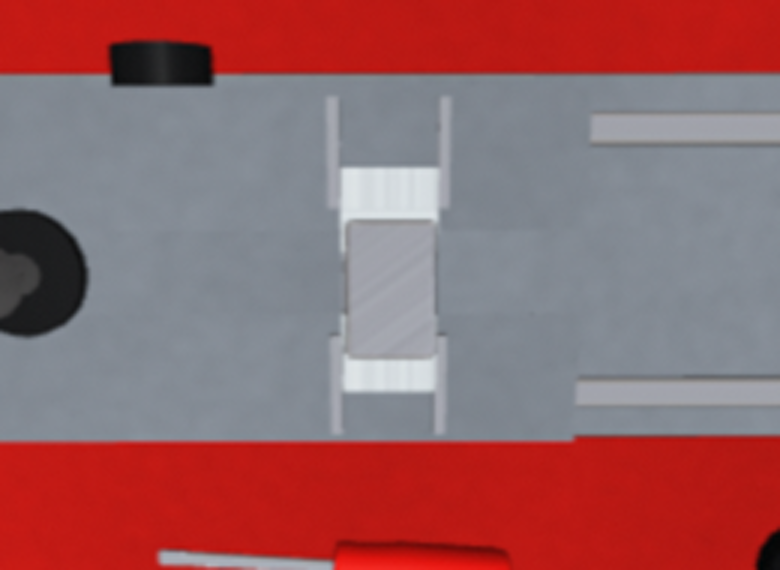

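The head top is centred at crop (391,288), with corners from (347,220) to (437,358). The jaw outer edges are at rows 168 and 391, and the block is clear of the chin rest.

Run:
```python
from h import *
d=np.load('cw2.npz');c=(d['K'],d['R'],d['t']);P=lambda u,v,z:px2w('',154+u/3,32+v/3,z,c)[:2].round(4)
print('head',P(391,288,.156),'corners',P(347,220,.156),P(437,220,.156),P(347,358,.156),P(437,358,.156))
print('jaw outer',P(391,168,.0995),P(391,391,.0995),'edges y',P(342,168,.0995),P(438,168,.0995))
print('deck edges',P(391,73,.05),P(391,439,.05))
print('deck right end', P(575,410,.05))
```

```text
head [0.5369 0.0772] corners [0.554  0.0888] [0.5542 0.0655] [0.5184 0.0888] [0.5186 0.0646]
jaw outer [0.5678 0.077 ] [0.4992 0.0761] edges y [0.5676 0.092 ] [0.5679 0.0627]
deck edges [0.5993 0.077 ] [0.4718 0.0752]
deck right end [0.4837 0.0064]
```

```bash
python3 -m crank '[[0.025,-0.002,-0.01,0,0,0],[0.05,-0.002,-0.035,0,0,0],[0.054,-0.002,-0.07,0,0,0],[0.054,-0.002,-0.105,0,0,0],[0.054,-0.002,-0.14,0,0,0],[0.054,-0.002,-0.165,0,0,0],[0.054,-0.002,-0.177,0,0,0],[0.054,-0.002,-0.177,0,0,0]]' 1 && python3 -m crank '[[0,0,0,0,0,0],[0,0,0,0,0,0],[0,0,0,0,0,0],[0,0,0,0,0,0],[0,0,0,0,0,0],[0,0,0,0,0,0],[0,0,0,0,0,0],[0,0,0,0,0,0]]' 0
python3 - <<'E'
from h import *
im=ctrl.capture('scene');u,v=w2px('scene',[.535,.077,.11]).astype(int)
cv2.imwrite('pics/scene3.png',crop(im,u-65,v-60,u+65,v+50,5))
E
```

```text
t: 7.25
tcp_pos: [0.535, 0.0771, 0.1176]
eef_rot: [-3.141, 0.003, 0.01]
ft_force: [0.9, 0.3, 0.1]
finger_gap: 0.0856
grip_force: 0.0
t: 8.05
tcp_pos: [0.5364, 0.0762, 0.1202]
eef_rot: [3.142, -0.001, 0.009]
ft_force: [-1.2, 0.6, 5.8]
finger_gap: 0.0236
grip_force: 58.6
```

View pics/scene3.png

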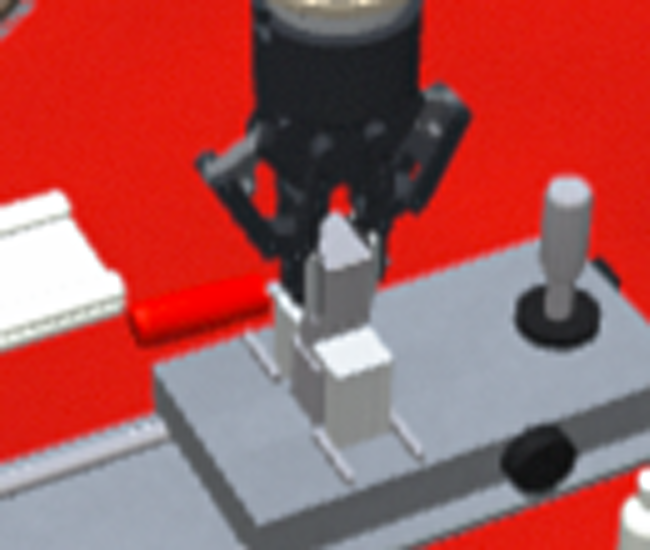

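The fingers hold the head and the tips are well above the jaws. I rock to +x first.

```bash
python3 -m crank '[[0.002,0,0,0,1.7,0],[0.004,0,0,0,3.4,0],[0.006,0,0,0,5,0],[0.008,0,0,0,6.7,0],[0.01,0,-0.001,0,8.4,0],[0.012,0,-0.001,0,10.1,0],[0.0125,0,-0.001,0,10.5,0],[0.0125,0,-0.001,0,10.5,0]]'
```

```text
t: 8.9
tcp_pos: [0.5466, 0.0762, 0.1189]
eef_rot: [-3.14, 0.187, 0.009]
ft_force: [-8.0, -0.0, 9.4]
finger_gap: 0.0232
grip_force: 59.5
```

```bash
python3 -m crank '[[0.0015,0,0,0,0,0],[0.003,0,0,0,0,0],[0.003,0,0,0,0,0],[0.003,0,0,0,0,0]]'
python3 - <<'E'
from h import *
np.save('k.npy',ctrl.capture('scene'))
E
```

```text
t: 9.3
tcp_pos: [0.547, 0.0763, 0.1188]
eef_rot: [-3.141, 0.192, 0.01]
ft_force: [-15.0, -1.3, 12.9]
finger_gap: 0.0233
grip_force: 59.6
```

```bash
python3 -m crank '[[-0.005,0,0,0,-2.5,0],[-0.009,0,0.0005,0,-5.2,0],[-0.013,0,0.001,0,-8,0],[-0.0165,0,0.001,0,-10.5,0],[-0.019,0,0.001,0,-12.5,0],[-0.0215,0,0.0005,0,-14.5,0],[-0.024,0,0,0,-16.5,0],[-0.026,0,0,0,-18.5,0]]' && python3 -m crank '[[-0.0015,0,0,0,-1.2,0],[-0.003,0,0,0,-2.5,0],[-0.0045,0,0,0,-2.5,0],[-0.0045,0,0,0,-2.5,0]]'
```

```text
t: 10.15
tcp_pos: [0.5279, 0.0764, 0.12]
eef_rot: [3.141, -0.147, 0.008]
ft_force: [5.3, -1.7, 3.8]
finger_gap: 0.0231
grip_force: 58.8
t: 10.55
tcp_pos: [0.5236, 0.0764, 0.1201]
eef_rot: [3.141, -0.19, 0.009]
ft_force: [6.3, -1.4, 2.9]
finger_gap: 0.0235
grip_force: 58.7
```

```bash
python3 -m crank '[[-0.001,0,0,0,0,0],[-0.002,0,0,0,-0.5,0],[-0.003,0,0,0,-0.5,0],[-0.003,0,0,0,-0.5,0]]'
```

```text
t: 10.95
tcp_pos: [0.5224, 0.0764, 0.1204]
eef_rot: [-3.141, -0.201, 0.008]
ft_force: [13.6, -1.3, -4.2]
finger_gap: 0.0235
grip_force: 59.2
```

```bash
python3 -m crank '[[0.004,0,0,0,2.5,0],[0.008,0,0.001,0,5.3,0],[0.012,0,0.001,0,8,0],[0.0163,0,0.001,0,11,0],[0.0163,0,0.001,0,11,0],[0.0163,0,0.003,0,11,0],[0.0163,0,0.006,0,11,0],[0.0163,0,0.009,0,11,0]]'
```

```text
t: 11.75
tcp_pos: [0.5335, 0.076, 0.1271]
eef_rot: [3.141, 0.001, 0.009]
ft_force: [-0.1, 0.2, -1.9]
finger_gap: 0.0233
grip_force: 60.0
```

```bash
python3 -m crank '[[0.0005,0,0.006,0,0,0],[0.001,0,0.014,0,0,0],[0.001,0,0.026,0,0,0],[0.001,0,0.04,0,0,0],[0.001,0,0.054,0,0,0],[0.001,0,0.068,0,0,0],[0.001,0,0.079,0,0,0],[0.001,0,0.084,0,0,0]]' && python3 -m crank '[[0,0.001,0,0,0,0],[0,0.001,0,0,0,0],[0,0.001,0,0,0,0],[0,0.001,0,0,0,0]]'
python3 - <<'E'
from h import *
im=ctrl.capture('scene');u,v=w2px('scene',[.535,.077,.13]).astype(int)
cv2.imwrite('pics/scene4.png',crop(im,u-70,v-65,u+70,v+50,5))
E
```

```text
t: 12.55
tcp_pos: [0.5357, 0.0762, 0.213]
eef_rot: [-3.141, -0.002, 0.009]
ft_force: [0.0, -0.1, -2.8]
finger_gap: 0.0235
grip_force: 59.9
t: 12.95
tcp_pos: [0.5348, 0.0771, 0.2106]
eef_rot: [3.141, 0.001, 0.009]
ft_force: [-0.5, -0.5, -2.5]
finger_gap: 0.0232
grip_force: 59.9
```

View pics/scene4.png

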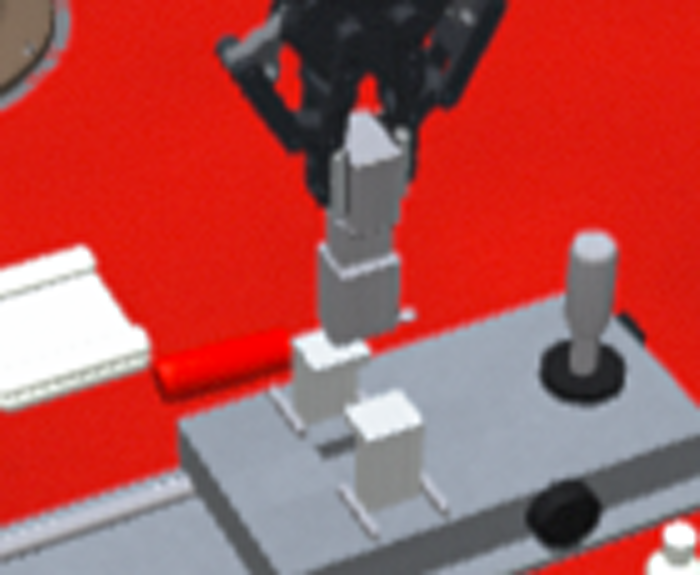

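The block hangs upright and clear above its socket, the foot's bottom at (360,335) above the jaws. Both jaws have been pushed back, and the carriage has not moved from its stop.

```bash
python3 -c "
from rig import ctrl
s=ctrl.get_state();print(s['qd'],s['tcp_pos']);print(ctrl.hand_in())"
```

```text
[ 0.00078213 -0.00452514 -0.00031148 -0.00136085 -0.00044933  0.00209597
  0.00092342] [0.53487563 0.07706677 0.21076203]
the job is handed in; nothing more can be done
None
```

The job is handed in, though the hand-in returned no verdict: the carriage travelled about 160 mm to its end stop, rocking pushed both jaws back until they went stiff, and the gripper holds the block upright about 3 cm above the jaws over its socket.

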